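Open the dust-extraction air gate to its third notch

TASK

Two air gates of the dust extractor stand on the bench; each lever clicks along six marked notches, the shut one at the end farthest from you. Push the lever that ends in a flat upright paddle (not the one with the ball) towards you, the open way, with your fingertips until it has clicked into the third notch after shut, so with three clicks counted from shut, and let it rest there. Do not run past that notch, do not take the paddle between your fingers, leave the ball lever alone and do not disturb the things standing about.

Things in the scene. Friction and masses are not known exactly. Their poses are not given: they have to be found in the camera images.
- paddle_gate: The air gate to set: fixed grey metal box 80 x 130 mm (foot flange 104 x 146 mm), bright cover 52 mm above the bench, grey hose spigots reaching 70 mm from its middle along x both ways. Origin: centre of its underside. z up; y along the slot, from the shut end (-y) to the open end (+y, roughly towards the robot, within 0.3 rad). The two gates may swap places.
- paddle_shut_mark (a point): Point on the paddle gate's cover, in the slot's middle line at the shut notch (gate x 0, y -40 mm, z 52 mm). Six pairs of black marks beside the slot show the notches, 16 mm apart: gate y -40 (shut), -24, -8, +8 (third after shut), +24, +40 mm. Same on the other gate.
- paddle_lever (a joint): Travel of the paddle lever along gate +y, m: notches at 0 (shut), 0.016, 0.032, 0.048 (third after shut), 0.064, 0.080; stops 2 mm beyond both ends. Starts between 0 and 0.020. It takes about 5 N to leave a notch; the resistance fades over 8 mm, then the lever snaps forward by itself into the next notch, to within 1 mm. In a slow push it does not skip a notch.
- paddle_mid (a point): Middle of the paddle, 78 mm above the bench, moving with the lever (gate x 0, y -40 mm + travel). The black upright paddle is 40 mm wide across the slot, 12 mm thick along it and spans 60 to 96 mm above the bench; the face to push lies 6 mm towards -y. Below it is a carriage plate of 30 x 22 mm, its top 57 mm above the bench. Axes as the gate's.
- ball_gate: The other air gate, with the same box as the paddle gate (same sizes, axes and turn limits). To be left alone.
- ball_lever (a joint): Travel of the other gate's lever, in m, same notches; starts in the shut notch (0) and must stay there.
- ball_mid (a point): Centre of the black ball, 26 mm in diameter, on the other gate's lever, 79 mm above the bench.
- lever_press: Fixed eyelet press standing beyond and between the gates, 0.32 m high. Mind its lever with a round knob: it reaches out towards the robot over the bench, the knob's centre about 0.10 m nearer the robot in x than this origin, 0.30 m above the bench. Not part of the job.
- leaf_lamp_a: Fixed desk lamp right of the gates, its stem and leaf shaped glass shade 0.13 to 0.34 m above the bench; the shade hangs out from the stem about 0.2 m towards the robot and to the right. A second such lamp stands 0.16 m further right. Arm and gripper must go round or over them. Not part of the job.
- bead_jar: Loose clear jar with black lid, 48 mm in diameter, 56 mm high, between the gates. Origin under its centre. To be left standing.
- button_tin: Loose round tin, 61 mm in diameter, 30 mm high, beyond the gates. Origin under its centre. To be left where it is.
- tape_roll: Loose roll of black tape lying flat, 58 mm in diameter, 19 mm high, beyond the left gate. Origin under its centre. To be left where it is.
- clay: Loose block of green modelling clay, 45 x 62 x 24 mm, right of the gates. Origin under its centre. To be left where it is.
- measure: Loose tape measure lying flat, 80 x 73 x 31 mm, beyond the gates on the left. Origin under its centre. To be left where it is.

How it is judged:
By the outcome, as a careful person would: the job done as asked, in the order asked, and still so for the second after the job is handed in, with the robot touching nothing.
It also fails if it takes over 48 s, if anything falls off the work surface, if the arm or the gripper's body presses on something with over 40 N, if the wrist force passes 120 N, or if a joint passes its speed limit or range.

ROBOT

A 6-joint arm with a two-finger parallel gripper is mounted at the origin on the work surface; the furniture and walls round the work are solid. World frame = base frame: x ahead of the robot, y to its left, z up, the work surface at z = 0. Lengths are in m, angles in rad, forces in N, time in s.
With the tool pointing down it reaches from about 0.375 to 0.975 m from the base axis. Payload 3.8 kg.
Tool frame: the origin (TCP) lies at the very end of the fingers, on their centre line; the grasp point (between the pads) lies 19 mm behind it; z points along the fingers, y is the line along which they close (so a half turn about z gives the same grasp; the last joint's range is limited). The gripper opens to 85 mm and grips with 20 to 120 N. Pads are 22 mm wide; open, the fingers measure 114 mm over their backs; the gripper's body (76 mm by 85 mm) begins 54 mm behind the grasp point. The pads swing forward as they close: fully open they stand 13 mm farther back than shut.
Start: joints at [1.199, 0.264, 1.604, -0, 1.274, -0.037], TCP at [0.222, 0.638, 0.231] pointing down, gripper open.
Joint ranges: [-2.63, 2.63], [-0.94, 2.18], [0.31, 2.57], [-1.31, 4.45], [0, 2.66], [-2.55, 2.55]. Speed limits (rad/s): [2.57, 2.57, 3.14, 3.14, 3.14, 3.14].

INTERFACE

Orientations are given as a rotation vector (axis times angle).
In Python, from workcell import * gives the robot as it stands.
- The arm moves only by the shell command python3 -m crank 'ROWS' [OPENING] [FORCE]. ROWS is JSON, a list that holds one entry, the list of rows, each a list of 6 numbers: the shift along the tool's x, y, z in cm, then the turn, a rotation vector about the tool's x, y, z in rad. In form: [[[dx, dy, dz, ax, ay, az], ...]]. A call has 1 to 8 rows; each row shifts and turns the commanded pose from where the row before left it, along the tool's axes as they then stand; what a row does not reach is not made up. A row lasts 1/12 s, in which the tool goes at most 41.7 mm and 7.16 degrees, less where a joint would pass 70% of its speed; a pose out of reach is approached as far as the arm can. A call with a gripper value outside its range is refused whole. OPENING is the finger opening in cm, from 0 to 8.54, set as the call begins (- or left out, the last holds). The fingers move at their own pace and stop on an object; FORCE is the grip in N (left out, the last holds). Time passes only in rows, so rows that do not move let the fingers close. It gives the time, the measured TCP pose, the force, the opening and the grip force at its end, in the units of the state.
- read_state(): the state, without advancing time (a new reading comes with each control period).
- read_camera(name): name is "side" or "top"; returns the picture (420x560x3 uint8, blue, green, red); there is no depth.
- camera_model(name): a dict with "camera_matrix" (3x3 intrinsics, pixels), "R" (3x3) and "t" (3): a world point X has camera coordinates R X + t. Camera axes: x right, y down, z forward; pixel columns grow to the right and rows downward; lengths in m; the calibration is good to about 2 mm. A picture is of the moment at which its call begins. camera_model takes no time and is no camera call.
- finish_job(): hands the job in; it is judged then, once.
The state is a dict: "time": time; "q": joint angles; "joint_vel": joint speeds; "joint_torque": joint torques, N m; "tool_pos": TCP position; "tcp_rot": TCP orientation; "wrist_force": force on the tool from outside, world axes, zero at the start; "torque": the same for the moment, N m; "width": opening from 0.0 (shut) to 1.0 (fully open); "grip_force": force on a finger pad.
Only numpy, scipy, OpenCV 4.12 (cv2) and the standard library are available. Lean on these libraries where they do the work, as an engineer would, in place of code of your own. Each camera call takes 0.05 s, during which the arm holds its last target. There are 200 camera calls.

## Working session

There is one attempt and no reset: what is moved stays moved. The work goes in short steps, Python scripts to look and compute and a shell command to move; the robot and the scene stay as the last step left them, time stands still between calls to the robot, and variables do not carry over. Pictures are saved under pics/ and viewed, at most 10 in all, crops included, and the job is handed in when it is done.

```bash
mkdir -p pics; ls
python3 - <<'E'
from workcell import *
import cv2
for n in("top","side"):
    cv2.imwrite(f"pics/{n}0.png",read_camera(n)); m=camera_model(n); print(n,m)
s=read_state();print(s)
E
```

```text
pics
top {'camera_matrix': array([[393.96683843,   0.        , 277.83748315],
       [  0.        , 393.96683843, 206.04726356],
       [  0.        ,   0.        ,   1.        ]]), 'R': array([[ 0.01476017, -0.99936504, -0.03242924],
       [-0.98725895, -0.00942696, -0.15884236],
       [ 0.15843579,  0.0343606 , -0.98677122]]), 't': array([0.10131306, 0.50957405, 0.86989235])}
side {'camera_matrix': array([[393.44427438,   0.        , 283.24861763],
       [  0.        , 393.44427438, 212.40034856],
       [  0.        ,   0.        ,   1.        ]]), 'R': array([[ 0.82694548,  0.56217513,  0.01096816],
       [ 0.41455174, -0.59638453, -0.68736623],
       [-0.37987896,  0.57296127, -0.72622817]]), 't': array([-0.45253441, -0.20060275,  1.16029706])}
{'time': 0.1, 'q': array([ 1.19907979e+00,  2.64701898e-01,  1.60527780e+00, -2.31441105e-05,
        1.27371043e+00, -3.69157547e-02]), 'joint_vel': array([ 0.0008849 , -0.00252884, -0.0029935 ,  0.00146764,  0.00069928,
       -0.00144301]), 'joint_torque': array([-3.17941331e-04, -5.16704786e+01, -3.68590772e+01, -9.98498786e-05,
        6.22993073e-03,  2.02986956e-05]), 'tool_pos': array([0.2215626 , 0.63687671, 0.23004851]), 'tcp_rot': array([-0.52337294, -3.09727897,  0.00323281]), 'wrist_force': array([ 0.46110086, -0.36216543, -0.01774577]), 'torque': array([-0.02454259, -0.01660838, -0.0351411 ]), 'grip_force': 0.0, 'width': 0.9971791852677491}
```

View pics/top0.png

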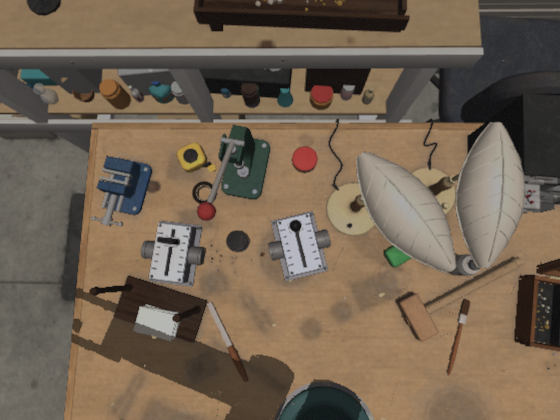

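View pics/side0.png

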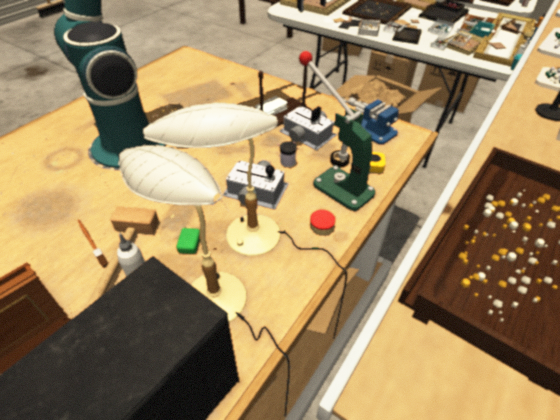

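The top view shows the paddle gate on the left at about (173,253), with its paddle near (168,240). The ball gate is at about (300,245), and the press knob at (206,211) is just beyond and to the right of the paddle gate. I'll enlarge the paddle gate.

Run:
```python
import cv2
a=cv2.imread("pics/top0.png")[190:310,100:260]; cv2.imwrite("pics/c1.png",cv2.resize(a,None,fx=5,fy=5,interpolation=cv2.INTER_CUBIC))
b=cv2.imread("pics/side0.png")[70:190,260:420]; cv2.imwrite("pics/c2.png",cv2.resize(b,None,fx=5,fy=5,interpolation=cv2.INTER_CUBIC))
```

```text
(no output)
```

View pics/c1.png

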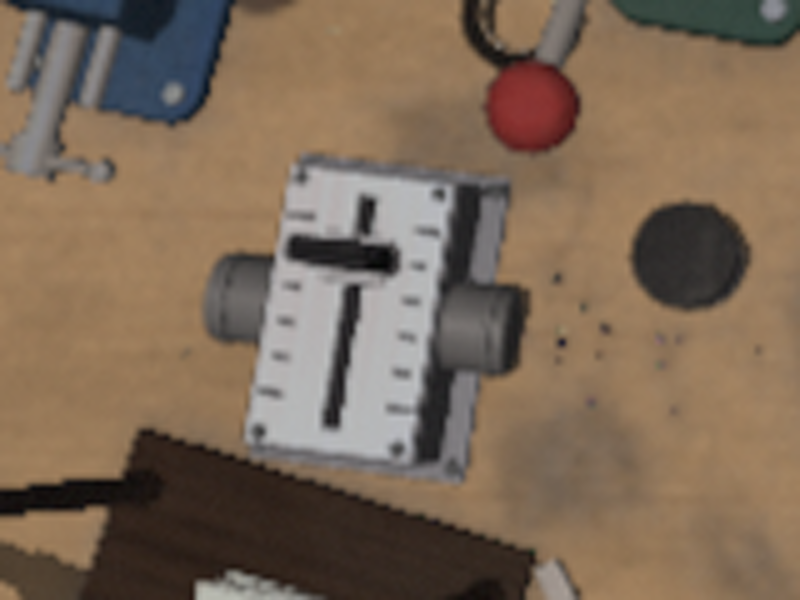

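View pics/c2.png

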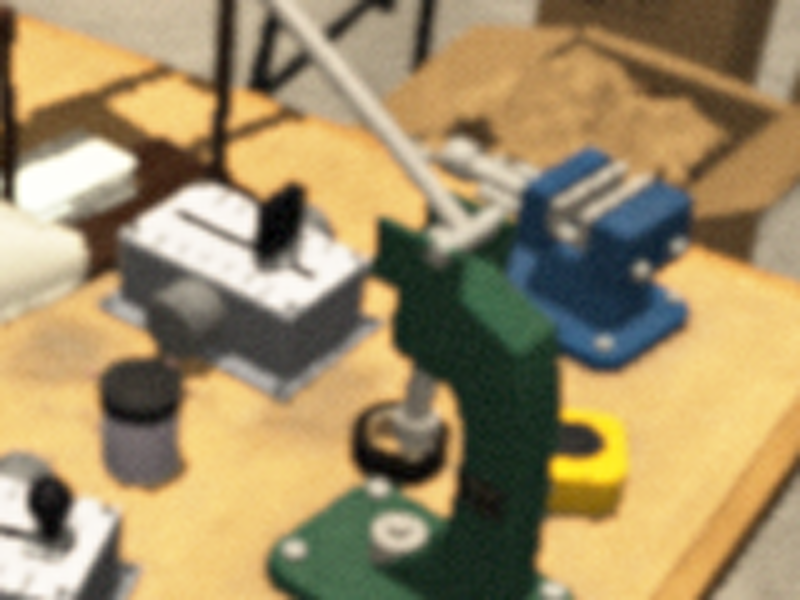

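In the crops, the shut row of marks is centred at about (363,223), the open end row at (335,400), and the paddle top at about (342,250). The red knob is at (532,106).

```bash
cat > h.py <<'E'
import numpy as np
from workcell import *
def bp(n,u,v,z):
    m=camera_model(n);R,t=m["R"],m["t"]
    d=R.T@np.linalg.inv(m["camera_matrix"])@[u,v,1]; c=-R.T@t
    return c+d*(z-c[2])/d[2]
def proj(n,X):
    m=camera_model(n);p=m["camera_matrix"]@(m["R"]@X+m["t"]);return p[:2]/p[2]
E
python3 - <<'E'
from h import *
f=lambda u,v,z:bp("top",100+u/5-.4,190+v/5-.4,z)
S=f(363.5,223,.052);O=f(335,399.5,.052)
print("shut",S,"open",O,np.linalg.norm(S-O))
y=(O-S)/np.linalg.norm(O-S);print("dir",y,"yaw",np.arctan2(y[1],y[0]))
P=f(343,247,.096);print("paddle",P,"travel",(P-S)@y, "side",f(287,243,.096),f(397,256,.096))
print("knob",f(532,106,.30)); print("jar",f(690,255,.056))
print("side chk knob",proj("side",f(532,106,.30)), proj("side",P))
from scipy.spatial.transform import Rotation as R
print(R.from_rotvec(read_state()["tcp_rot"]).as_matrix())
E
```

```text
shut [0.43931364 0.3474602  0.052     ] open [0.35955531 0.35582462 0.052     ] 0.08019573609808582
dir [-0.99454588  0.1043      0.        ] yaw 3.0371026222758055
paddle [0.42505852 0.34242778 0.096     ] travel 0.013652497977643526 side [0.42649143 0.36707997 0.096     ] [0.42145681 0.31859227 0.096     ]
knob [0.4578138  0.21771024 0.3       ]
jar [0.42629247 0.19670442 0.056     ]
side chk knob [306.03562598  59.6199966 ] [315.5977658  109.39851622]
[[-9.44478002e-01  3.28573817e-01 -7.41214656e-04]
 [ 3.28574649e-01  9.44475966e-01 -1.96226287e-03]
 [ 5.53112254e-05 -2.09685846e-03 -9.99997800e-01]]
```

Run:
```python
from h import *
def tri(a,b):
    r=[]
    for n,p in(("top",a),("side",b)):
        x=bp(n,*p,0.);y=bp(n,*p,.3);r.append((x,(y-x)/np.linalg.norm(y-x)))
    (p,d),(q,e)=r
    s=np.linalg.lstsq(np.c_[d,-e],q-p,rcond=None)[0]
    A,B=p+d*s[0],q+e*s[1];return (A+B)/2,np.linalg.norm(A-B)
for a in((92,290),(197,310)):
  for b in((262,72),(306,66)): print(a,b,tri(a,b))
for p in((130,288),(175,318)): print("base",bp("top",*p,.02))
print("knob",tri((206,211),(306,59)))
import cv2
for n in("top","side"):
    im=cv2.imread(f"pics/{n}0.png")
    im=im[250:360,70:260] if n=="top" else im[40:150,220:410]
    cv2.imwrite(f"pics/d_{n}.png",cv2.resize(im,None,fx=4,fy=4,interpolation=cv2.INTER_CUBIC)) 
a=cv2.vconcat([cv2.imread("pics/d_top.png"),cv2.imread("pics/d_side.png")]);cv2.imwrite("pics/d.png",cv2.resize(a,None,fx=.68,fy=.68))
```

```text
(92, 290) (262, 72) (array([0.27324379, 0.40481028, 0.16695678]), np.float64(0.14190919470631042))
(92, 290) (306, 66) (array([0.3133705 , 0.47373698, 0.14248325]), np.float64(0.009357650471597704))
(197, 310) (262, 72) (array([0.29469135, 0.25217359, 0.20711298]), np.float64(0.017082053708942422))
(197, 310) (306, 66) (array([0.34700685, 0.27649208, 0.22990065]), np.float64(0.13300913499565414))
base [0.31572001 0.44919686 0.02      ]
base [0.25020995 0.33988693 0.02      ]
knob (array([0.45746813, 0.21754516, 0.30135943]), np.float64(0.000465477024275108))
```

View pics/d.png

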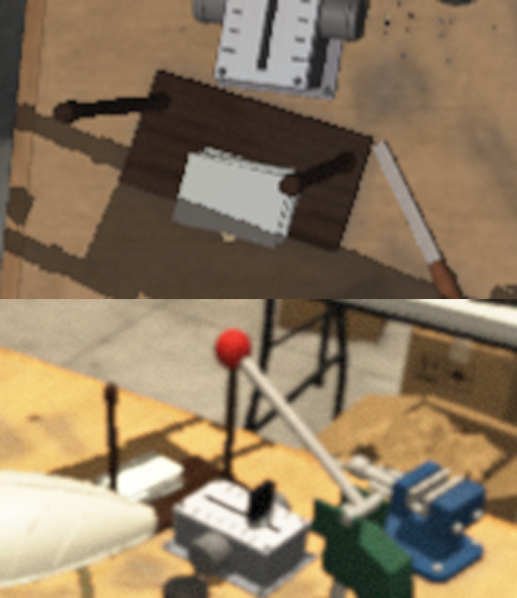

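Two black rods stand on the board near the robot, about 0.15 m high at roughly (0.315,0.45) and (0.28,0.29). I'll pass over them at z ≈ 0.25, starting by shutting the gripper, raising the tool and turning it to the slot's direction.

```bash
python3 -m crank '[[[0,0,-1,0,0,-0.08],[0,0,-1,0,0,-0.08],[0,0,-1,0,0,-0.07],[0,0,0,0,0,0],[0,0,0,0,0,0]]]' 0 20
cat >> h.py <<'E'
from scipy.spatial.transform import Rotation as Rt
def to(target):
    s=read_state();M=Rt.from_rotvec(s["tcp_rot"]).as_matrix()
    print("x axis",M[:,0].round(3),"pos",s["tool_pos"].round(4),"shift cm",(M.T@(np.array(target)-s["tool_pos"])*100).round(2),"F",s["wrist_force"].round(1),s["time"])
S=np.array([.4393,.3475,0]);Y=np.array([-.9945,.1043,0])
def g(y,z): return S+Y*y+[0,0,z]
E
python3 -c "
from h import *
to(g(-.013,.25))"
```

```text
time: 0.52
tool_pos: [0.2219, 0.6377, 0.2615]
tcp_rot: [0.168, 3.137, 0.001]
wrist_force: [-0.6, -0.3, -0.0]
width: 0.296
grip_force: 0.0
x axis [-0.994  0.107 -0.   ] pos [0.2219 0.6377 0.2615] shift cm [-26.01 -26.54   1.13] F [-0.6 -0.3 -0. ] 0.5167
```

```bash
python3 -m crank '[[[-2.6,-2.65,0,0,0,0],[-2.6,-2.65,0,0,0,0],[-2.6,-2.65,0,0,0,0],[-2.6,-2.65,0,0,0,0],[-2.6,-2.65,0,0,0,0],[-2.6,-2.65,0,0,0,0],[-2.6,-2.65,0,0,0,0],[-2.6,-2.65,0,0,0,0]]]'
python3 -m crank '[[[-2.6,-2.65,0,0,0,0],[-2.6,-2.65,0,0,0,0],[0,0,0,0,0,0],[0,0,0,0,0,0]]]'
python3 -c "
from h import *
import cv2
cv2.imwrite('pics/s1.png',cv2.hconcat([cv2.resize(read_camera(n)[a:a+150,b:b+200],(400,300)) for n,a,b in (('top',170,80),('side',20,220))]))
to(g(-.015,.075))"
```

```text
time: 1.18
tool_pos: [0.4068, 0.4029, 0.26]
tcp_rot: [-0.167, -3.136, 0.002]
wrist_force: [-0.0, -0.2, 0.7]
width: 0.001
grip_force: 0.0
time: 1.52
tool_pos: [0.4533, 0.3448, 0.2601]
tcp_rot: [-0.173, -3.135, 0.002]
wrist_force: [0.0, 0.2, -0.2]
width: -0.0
grip_force: 0.0
x axis [-0.994  0.106  0.002] pos [0.452  0.3468 0.2604] shift cm [-0.25 -0.05 18.54] F [ 0.4 -0.4  0.5] 1.6167
```

View pics/s1.png

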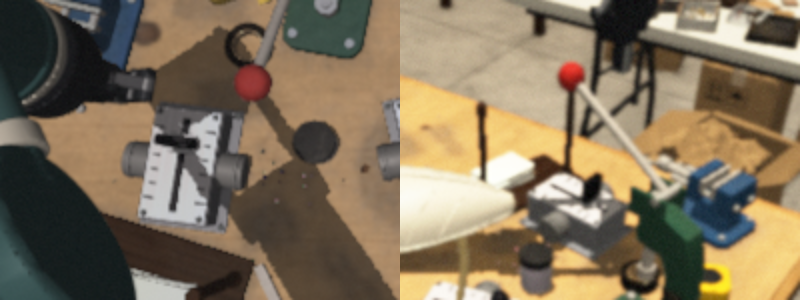

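The fingertips sit beyond the paddle, at about (150,85) in the left part, and are clear of the knob. I'll descend.

```bash
python3 -m crank '[[[-0.25,0,2.5,0,0,0],[0,0,3,0,0,0],[0,0,3,0,0,0],[0,0,3,0,0,0],[0,0,2.5,0,0,0],[0,0,2,0,0,0],[0,0,1.5,0,0,0],[0,0,1,0,0,0]]]'
python3 -m crank '[[[0,0,0,0,0,0],[0,0,0,0,0,0]]]'
python3 -c "
from h import *
import cv2
cv2.imwrite('pics/s2.png',cv2.hconcat([cv2.resize(read_camera(n)[a:a+75,b:b+100],(400,300)) for n,a,b in (('top',200,120),('side',80,270))]))
to(g(-.001,.075))"
```

```text
time: 2.28
tool_pos: [0.4525, 0.347, 0.0735]
tcp_rot: [-0.162, -3.134, 0.003]
wrist_force: [-1.4, 0.1, 0.0]
width: -0.004
grip_force: 0.0
time: 2.45
tool_pos: [0.4543, 0.3472, 0.076]
tcp_rot: [-0.163, -3.136, 0.001]
wrist_force: [1.0, -0.5, 0.5]
width: 0.0
grip_force: 0.0
x axis [-0.995  0.104 -0.002] pos [0.4558 0.3476 0.0776] shift cm [ 1.54 -0.18  0.26] F [ 0.1 -1.1  0.8] 2.55
```

View pics/s2.png

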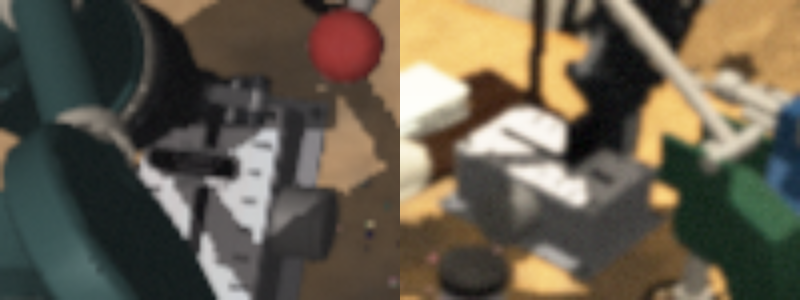

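The fingers stand behind the paddle with a gap, and clear of the cover and the knob. I'll push in small steps.

```bash
python3 -m crank '[[[0.3,0,0,0,0,0],[0.3,0,0,0,0,0],[0.2,0,0,0,0,0],[0.1,0,0,0,0,0],[0.1,0,0,0,0,0],[0,0,0,0,0,0]]]'
for i in 1 2 3 4 5 6; do python3 -m crank '[[[0.1,0,0,0,0,0],[0.1,0,0,0,0,0],[0,0,0,0,0,0]]]' | egrep 'pos|wrist'; done
```

```text
time: 3.05
tool_pos: [0.445, 0.3475, 0.0764]
tcp_rot: [0.164, 3.137, 0.0]
wrist_force: [0.0, 0.5, -0.8]
width: -0.0
grip_force: 0.0
tool_pos: [0.443, 0.3477, 0.0762]
wrist_force: [-0.4, -0.6, 0.1]
tool_pos: [0.441, 0.348, 0.0762]
wrist_force: [-0.4, -0.1, -0.3]
tool_pos: [0.4396, 0.3482, 0.0763]
wrist_force: [2.3, 0.3, -1.8]
tool_pos: [0.4379, 0.3484, 0.0763]
wrist_force: [3.7, -1.3, -1.9]
tool_pos: [0.4348, 0.3487, 0.0763]
wrist_force: [1.2, -0.3, -0.3]
tool_pos: [0.4326, 0.3489, 0.0763]
wrist_force: [0.5, -0.8, 0.5]
```

```bash
for i in 1 2 3 4 5 6 7; do python3 -m crank '[[[0.1,0,0,0,0,0],[0.1,0,0,0,0,0],[0,0,0,0,0,0]]]' | egrep 'pos|wrist'; done
```

```text
tool_pos: [0.4307, 0.349, 0.0762]
wrist_force: [-0.5, -0.2, -0.1]
tool_pos: [0.4289, 0.3492, 0.0762]
wrist_force: [-0.0, 0.0, -0.1]
tool_pos: [0.427, 0.3494, 0.0762]
wrist_force: [-0.4, -0.8, 0.0]
tool_pos: [0.4251, 0.3496, 0.0763]
wrist_force: [0.0, -0.1, -0.4]
tool_pos: [0.4237, 0.3498, 0.0763]
wrist_force: [3.7, 0.5, -1.9]
tool_pos: [0.422, 0.35, 0.0763]
wrist_force: [1.8, -0.4, -2.1]
tool_pos: [0.4189, 0.3504, 0.0763]
wrist_force: [2.1, -0.5, -0.1]
```

The first click (notch 2) is confirmed, and contact came again at x ≈ 0.424 as predicted. About 5 mm more should bring the last click.

```bash
for i in 1 2 3; do python3 -m crank '[[[0.1,0,0,0,0,0],[0.1,0,0,0,0,0],[0,0,0,0,0,0]]]' | egrep 'pos|wrist'; done
python3 -m crank '[[[-0.3,0,0,0,0,0],[-0.6,0,0,0,0,0],[-0.8,0,0,0,0,0],[0,0,0,0,0,0],[0,0,0,0,0,0]]]'
python3 -c "
from h import *
import cv2
t=read_camera('top');cv2.imwrite('pics/s3.png',cv2.resize(t[200:290,110:230],(800,600),interpolation=cv2.INTER_CUBIC))"
```

```text
tool_pos: [0.4168, 0.3506, 0.0763]
wrist_force: [-0.5, 0.5, 0.7]
tool_pos: [0.4148, 0.3506, 0.0762]
wrist_force: [0.1, -0.2, 0.5]
tool_pos: [0.413, 0.3508, 0.0761]
wrist_force: [0.3, 0.5, -0.2]
time: 7.47
tool_pos: [0.4311, 0.3491, 0.0764]
tcp_rot: [0.166, 3.137, 0.0]
wrist_force: [0.5, 0.2, -0.5]
width: -0.002
grip_force: 0.0
```

View pics/s3.png

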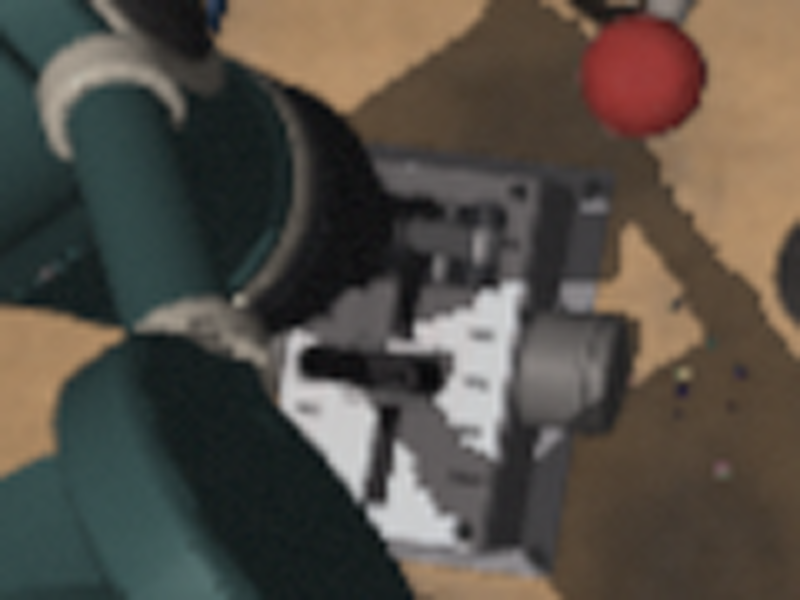

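The paddle at (372,368) lines up with the mark at (475,381), which is two marks short of the open end: third notch after shut. I'll rise away and check.

```bash
python3 -m crank '[[[0,0,-1,0,0,0],[0,0,-2,0,0,0],[0,0,-3,0,0,0],[0,0,-3,0,0,0],[0,0,-3,0,0,0],[0,0,-2,0,0,0],[0,0,-1,0,0,0],[0,0,0,0,0,0]]]'
python3 -m crank '[[[0,2,0,0,0,0],[0,3,0,0,0,0],[0,3,0,0,0,0],[0,3,0,0,0,0],[0,2,0,0,0,0],[0,0,0,0,0,0],[0,0,0,0,0,0]]]'
python3 -c "
from h import *
import cv2
p=bp('top',165.1,254.3,.096);print((p-S)@Y)
t=read_camera('top');cv2.imwrite('pics/s4.png',t[120:330,70:350][:, :].repeat(2,0).repeat(2,1))"
```

```text
time: 8.18
tool_pos: [0.4317, 0.3503, 0.2301]
tcp_rot: [0.164, 3.132, 0.006]
wrist_force: [0.6, -0.3, -0.6]
width: 0.002
grip_force: 0.0
time: 8.77
tool_pos: [0.4427, 0.4782, 0.2235]
tcp_rot: [-0.162, -3.135, 0.005]
wrist_force: [-0.1, -0.6, -0.3]
width: -0.001
grip_force: 0.0
0.04697340515420399
```

View pics/s4.png

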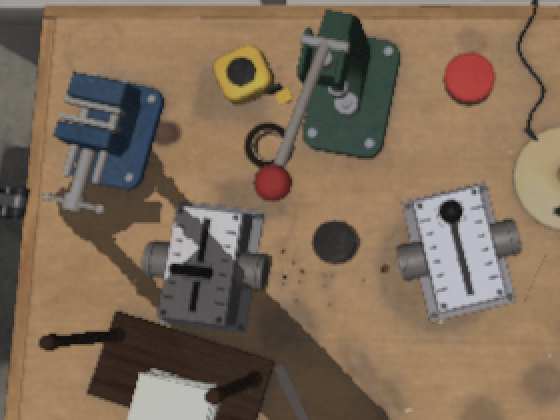

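The paddle at (190,270) is at the third notch, with a measured travel of 47 mm against 48. The ball lever is still shut, nothing else has moved, and the arm is clear.

```bash
python3 -c "
from workcell import *
print(finish_job())"
```

```text
the job is handed in; nothing more can be done
None
```

The paddle lever was pushed with closed fingertips into the third notch after shut (about 47 mm of travel measured on camera, 48 mm nominal); the ball lever and the things standing about looked unmoved in the last picture, and the job was handed in with the arm clear, about 9 s into the 48 s allowed.

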